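# Nest the domed lamp covers

### The arm

A 6-joint arm with a two-finger parallel gripper is mounted at the origin on the work surface. World frame = base frame: x ahead of the robot, y to its left, z up, the work surface at z = 0. Lengths are in m, angles in rad, forces in N, time in s.
With the tool pointing down it reaches from about 0.35 to 0.925 m from the base axis. Payload 6.4 kg.
Tool frame: the origin (TCP) lies at the very end of the fingers, on their centre line; the grasp point (between the pads) lies 19 mm behind it; z points along the fingers, y is the direction in which the jaws open and shut (so a half turn about z gives the same grasp; the last joint's range is limited). The gripper opens to 94 mm and grips with 3 to 60 N. Pads are 16 mm wide; open, the fingers measure 119 mm over their backs; the gripper's body (75 mm by 177 mm) begins 78 mm behind the grasp point.
Start: joints at [1.046, 0.245, 1.558, -0, 1.339, -0.174], TCP at [0.223, 0.61, 0.205] pointing down, gripper open.
Joint ranges: [-3.13, 3.13], [-1.02, 2.26], [0.13, 2.54], [-0.95, 4.09], [0.21, 2.88], [-2.74, 2.74]. Speed limits (rad/s): [2.57, 2.57, 3.14, 3.14, 3.14, 3.14].

### API

Orientations are given as a unit quaternion [w, x, y, z].
In Python, from station import ctrl gives the robot as it stands.
- The arm moves only by the shell command python3 -m crank 'ROWS' [FORCE]. ROWS is JSON, a list of rows, each an object with "delta_pos": the shift along the tool's x, y, z each as a share of 0.04 m, from -1 to 1, a list of three; "twist": the turn about the tool's z as a share of 4 degrees, from -1 to 1; "gripper": the closure, from -1 (fully open) to 1 (shut). A call has 1 to 10 rows; each row shifts and turns the commanded pose from where the row before left it, along the tool's axes as they then stand; what a row does not reach is not made up. A row lasts 1/10 s, in which the tool goes at most 50 mm and 8.59 degrees, less where a joint would pass 70% of its speed; a pose out of reach is approached as far as the arm can. A call with a number of a shift or a turn outside -1 to 1 is refused whole. A call with a gripper value outside its range is refused whole. The fingers move at their own pace and stop on an object; FORCE is the grip in N (left out, the last holds). Time passes only in rows, so rows that do not move let the fingers close. It gives the time, the measured TCP pose, the force and the opening at its end, in the units of the state.
- ctrl.state(): the state, without advancing time (a new reading comes with each control period).
- ctrl.get_image(name): name is "scene" or "top" or "wrist"; returns a dict with "frame" (420x560x3 uint8, red, green, blue), "z_map" (420x560 float32, m along the optical axis (not along the pixel's ray), 0 where there is no reading), "fx", "fy", "cx", "cy" (pixels), "R" (3x3) and "t" (3): a world point X has camera coordinates R X + t. Camera axes: x right, y down, z forward; pixel columns grow to the right and rows downward; lengths in m; the calibration is good to about 2 mm. The wrist camera is an equidistant fisheye: a pixel r from the principal point sees the ray r / f radians off the axis. A picture is of the moment at which its call begins.
- ctrl.job_done(): hands the job in, once; it reports no verdict.
The state is a dict: "time_s": time; "joint_pos": joint angles; "joint_velocities": joint speeds; "effort": joint torques, N m; "tool_pos": TCP position; "ee_rot": TCP orientation; "wrist_force": force on the tool from outside, world axes, zero at the start; "moment": the same for the moment, N m; "opening": finger opening in m.
Only numpy, scipy, OpenCV 4.12 (cv2) and the standard library are available. Lean on these libraries where they do the work, as an engineer would, in place of code of your own. Each camera call takes 0.05 s, during which the arm holds its last target. There are 200 camera calls.

### The job

Put the lamp covers away as one inverted nest: set the medium cover inside the large one that waits mouth up on the wooden stand, then the small cover inside the medium one. Each must end mouth up, level and centred, standing on its finial on the floor of the cover below; lower them all the way rather than letting them drop, let go, and leave the other things on the bench where they are.

Things in the scene. Friction and masses are not known exactly. Their poses are not given: they have to be found in the camera images.
- large_mid (a point): centre of the large lamp cover, a hollow white plastic dome, 150 mm over the rim, 70 mm tall with the stub finial (diameter 32, length 18 mm, flat end) on its crown. This point is on its axis, 35 mm from the finial's end and from the rim's top; z points from the finial to the open mouth. It stands mouth up with its finial inside the wooden ring stand. About 0.12 kg.
- medium_mid (a point): centre of the medium lamp cover, a hollow white plastic dome, 128 mm over the rim, 74 mm tall with the stub finial (diameter 32, length 18 mm, flat end) on its crown. This point is on its axis, 37 mm from the finial's end and from the rim's top; z points from the finial to the open mouth. It starts in either seat of the sloping rack. About 0.1 kg. Nested, this point is 24 mm above that of the large cover.
- small_mid (a point): centre of the small lamp cover, a hollow white plastic dome, 106 mm over the rim, 78 mm tall with the stub finial (diameter 32, length 18 mm, flat end) on its crown. This point is on its axis, 39 mm from the finial's end and from the rim's top; z points from the finial to the open mouth. It starts in the other seat of the sloping rack. About 0.08 kg. Nested, this point is 24 mm above that of the medium cover.
- large: the large cover again, origin at the centre of its finial's flat end, z as above. Its rim is a band 9 mm thick (radius 66 to 75) and 14 mm deep, to pinch with one finger inside the mouth, one outside; below it the wall is 4 mm and curves in to a flat crown, radius 34. Its flat inner floor (radius about 30) lies 22 mm from the finial's end. 
- medium: the medium cover again, origin at the centre of its finial's flat end, z as above. Its rim is a band 9 mm thick (radius 55 to 64) and 14 mm deep, to pinch with one finger inside the mouth, one outside; below it the wall is 4 mm and curves in to a flat crown, radius 34. Its flat inner floor (radius about 30) lies 22 mm from the finial's end. 
- small: the small cover again, origin at the centre of its finial's flat end, z as above. Its rim is a band 9 mm thick (radius 44 to 53) and 14 mm deep, to pinch with one finger inside the mouth, one outside; below it the wall is 4 mm and curves in to a flat crown, radius 34. Its flat inner floor (radius about 30) lies 22 mm from the finial's end. 
- stand: wooden ring fixed to the bench, 90 mm across and 26 mm high, in which the large cover's finial sits; origin at the centre of its underside
- rack: dark steel rack fixed to the bench; origin on the bench under its middle. A board 130 x 290 (along y) x 20 mm, tilted 30 degrees: its top faces up and to +x, its -x edge, on the robot side (mouths face away from the robot, give or take 12 degrees), is about 100 mm up. Two 36 mm holes, 72 mm either side along y, take the finials of the medium and small covers; their crowns rest on the board, mouths tilted 30 degrees. Covers come out along their own axis.
- tape: bystander: roll of tape, 96 mm across, 24 mm high; origin under its centre
- driver: bystander: screwdriver lying flat; origin at its underside
- jbox: bystander: grey square junction box, 70 x 70 x 40 mm, open on top; origin under its centre
- carton: bystander: cardboard carton 120 x 90 x 70 mm; origin under its centre
- spray: bystander: metal can, 60 mm across, 160 mm high; origin under its centre
- mug: bystander: white mug, 80 mm across, 90 mm high; origin under its centre

How it is judged:
On the way, in this order (a step that is already met when the one before it is completed fails the run):
1. the medium cover stands level and centred inside the large one, released (horizontal distance between medium_mid and large_mid below 0.012 m and angle between medium_mid's own z axis and vertical below 0.09 rad and z of medium_mid in the frame of large_mid between 0.02 and 0.028 m and linear speed of medium below 0.02 m/s and contact force between the fingers and medium below 0.05 N), for 0.2 s.
2. the small cover stands level and centred inside the medium one, released (horizontal distance between small_mid and medium_mid below 0.012 m and angle between small_mid's own z axis and vertical below 0.09 rad and z of small_mid in the frame of medium_mid between 0.02 and 0.028 m and linear speed of small below 0.02 m/s and contact force between the fingers and small below 0.05 N), for 0.2 s.
At the end, for the whole second after the job is handed in: Large cover still mouth up on its stand; medium standing on its finial in the large, small in the medium. Each tilted under 5 degrees, axis within 12 mm of the one below (or stand), height within 4 mm of resting on its floor; all at rest and released (all of step 1 and all of step 2 and horizontal distance between large_mid and stand below 0.012 m and angle between large_mid's own z axis and vertical below 0.09 rad and height (world z) of large_mid below 0.05 m); the robot touches nothing.
It fails at once if the medium cover is let fall (moves faster than 0.45 m/s out of the fingers) (linear speed of medium above 0.45 m/s and contact force between the fingers and medium below 0.05 N).
It fails at once if the small cover is let fall (moves faster than 0.45 m/s out of the fingers) (linear speed of small above 0.45 m/s and contact force between the fingers and small below 0.05 N).
It fails at once if a bystander is moved more than 30 mm (distance of any of tape, driver, jbox, carton, spray, mug from where it was at the start of the episode above 0.03 m).
It also fails if it takes over 64 s, if anything falls off the work surface, if the arm or the gripper's body presses on something with over 40 N, if the wrist force passes 120 N, or if a joint passes its speed limit or range.

## Working session

There is one attempt and no reset: what is moved stays moved. The work goes in short steps, Python scripts to look and compute and a shell command to move; the robot and the scene stay as the last step left them, time stands still between calls to the robot, and variables do not carry over. Pictures are saved under pics/ and viewed, about 8 in all and at most 12, crops included, and the job is handed in when it is done.

```bash
ls; mkdir -p pics
cat > h.py <<'E'
from station import ctrl
import numpy as np, cv2
def cloud(im):
    z=im["z_map"]; v,u=np.indices(z.shape)
    X=np.stack([(u-im["cx"])/im["fx"]*z,(v-im["cy"])/im["fy"]*z,z],-1)
    P=(X-np.array(im["t"]))@np.array(im["R"]); P[z==0]=np.nan
    return P
E
python3 - <<'E'
from h import *
s=ctrl.state(); print({k:np.round(v,3).tolist() for k,v in s.items()})
for n in ("scene","top"):
    im=ctrl.get_image(n); np.savez(f"pics/{n}0.npz",**im)
    cv2.imwrite(f"pics/{n}0.png",im["frame"][:,:,::-1])
    print(n,im["fx"],np.round(im["R"],3).tolist(),np.round(im["t"],3), (im["z_map"]==0).mean())
E
```

```text
pics
{'time_s': 0.0, 'joint_pos': [1.046, 0.246, 1.559, 0.0, 1.339, -0.174], 'joint_velocities': [-0.0, -0.0, 0.001, -0.0, -0.0, 0.003], 'effort': [0.001, -41.583, -31.461, 0.069, 0.033, -0.0], 'tool_pos': [0.223, 0.61, 0.204], 'ee_rot': [-0.0, 0.175, 0.985, -0.001], 'wrist_force': [0.259, 0.814, 0.408], 'moment': [-0.041, 0.031, 0.016], 'opening': 0.094}
scene 491.9447644920947 [[-0.836, 0.549, 0.019], [0.281, 0.457, -0.844], [-0.472, -0.7, -0.536]] [ 0.464 -0.113  1.583] 0.005
top 397.4312943308845 [[-0.005, -1.0, -0.027], [-0.996, 0.007, -0.084], [0.084, 0.027, -0.996]] [0.028 0.595 1.364] 0.004107142857142857
```

View pics/scene0.png

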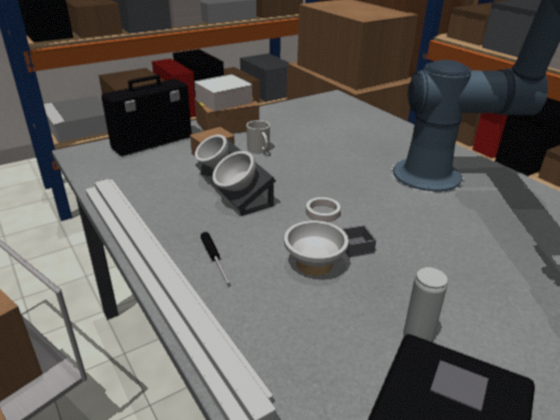

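View pics/top0.png

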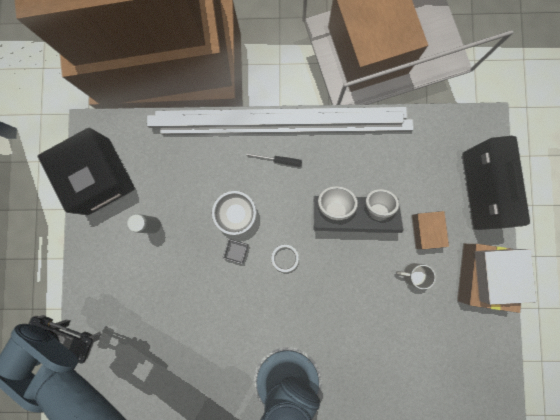

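```bash
cat >> h.py <<'E'
def rim(P,c,n,rad,w=0.003):
    """P Nx3 points; c guess rim centre, n axis guess; returns refined rim centre & axis"""
    c=np.array(c,float); n=np.array(n,float)/np.linalg.norm(n)
    for k in range(15):
        d=P-c; h=d@n; r=np.linalg.norm(d-np.outer(h,n),axis=1)
        near=(r<rad+.008)&(r>rad-.02)&(abs(h)<.03)
        top=np.percentile(h[near],90) if k<4 else 0
        wk=.008 if k<4 else w
        m=near&(abs(h-top)<wk)&(r>rad-.012)
        Q=P[m]; q=Q.mean(0); n2=np.linalg.svd(Q-q,full_matrices=False)[2][2]; n=n2*np.sign(n2[2])
        e1=np.cross([0,1.,0],n); e1/=np.linalg.norm(e1); e2=np.cross(n,e1)
        X=np.c_[(Q-q)@e1,(Q-q)@e2]
        # centre: annulus band mid radius
        A=np.c_[2*X,np.ones(len(X))]; s=np.linalg.lstsq(A,(X**2).sum(1),rcond=None)[0]
        R=np.sqrt(s[2]+s[0]**2+s[1]**2); c=q+s[0]*e1+s[1]*e2
    return c,n,R,m.sum(),np.std((Q-q)@n)
E
python3 - <<'E'
from h import *
for nm in ("top","scene"):
    im=dict(np.load(f"pics/{nm}0.npz")); C=cloud(im); P=C[~np.isnan(C).any(-1)]
    P=P[(abs(P[:,1])<.7)&(P[:,0]>.15)&(P[:,0]<.9)&(P[:,2]<.3)&(P[:,2]>-.05)]
    if nm=="top":
        for l,(u,v) in dict(large=(234,212),med=(337,203),small=(381,205),rack=(358,228),rackL=(318,228),rackR=(398,228),tape=(285,246),table=(300,300),jbox=(237,252),spray=(135,223),mug=(430,277),carton=(432,230)).items(): print(l,np.round(C[v,u],3))
        G={}
        for l,(u,v),rad,n in (("large",(234,212),.075,(0,0,1)),("medium",(337,203),.064,(.5,0,.866)),("small",(381,205),.053,(.5,0,.866))):
            f=C[v,u]; dep=.075-.022-.005 if l=="large" else .05
            G[l]=(f+np.array(n)*dep,n,rad)
    for l,(c,n,rad) in G.items():
        try:
            r=rim(P,c,n,rad-.004); print(nm,l,np.round(r[0],4),np.round(r[1],3),"R%.4f N%d sd%.4f"%r[2:], "tilt",round(np.degrees(np.arccos(r[1][2])),1),"yaw",round(np.degrees(np.arctan2(r[1][1],r[1][0])),1))
        except Exception as e: print(nm,l,e)
    if nm=="top": np.save("pics/g.npy",0)
E
```

```text
large [0.584 0.181 0.028]
med [ 0.61  -0.175  0.051]
small [ 0.602 -0.324  0.056]
rack [ 0.522 -0.236  0.102]
rackL [ 0.524 -0.106  0.096]
rackR [ 0.522 -0.368  0.096]
tape [0.464 0.004 0.022]
table [ 0.276 -0.047  0.   ]
jbox [0.444 0.174 0.   ]
spray [0.541 0.479 0.157]
mug [ 0.359 -0.481  0.052]
carton [ 0.515 -0.484  0.077]
top large [0.5786 0.1763 0.0767] [-0.004 -0.001  1.   ] R0.0700 N276 sd0.0016 tilt 0.2 yaw -160.7
top medium [ 0.6086 -0.1678  0.1148] [ 0.506 -0.029  0.862] R0.0593 N252 sd0.0016 tilt 30.4 yaw -3.3
top small [ 0.6059 -0.3117  0.1184] [ 0.504 -0.021  0.864] R0.0484 N215 sd0.0016 tilt 30.3 yaw -2.4
scene large [0.5807 0.1788 0.0765] [ 0.    -0.002  1.   ] R0.0701 N536 sd0.0014 tilt 0.1 yaw -80.4
scene medium [ 0.6104 -0.1656  0.1137] [ 0.502 -0.021  0.865] R0.0593 N308 sd0.0015 tilt 30.1 yaw -2.4
scene small [ 0.6069 -0.3094  0.1162] [ 0.509 -0.006  0.86 ] R0.0483 N215 sd0.0015 tilt 30.6 yaw -0.7
```

```bash
python3 -m crank '[{"delta_pos":[0,0,-0.8],"twist":-0.9,"gripper":-1},{"delta_pos":[0,0,-0.8],"twist":-0.9,"gripper":-1},{"delta_pos":[0,0,-0.8],"twist":-0.9,"gripper":-1},{"delta_pos":[0,0,0],"twist":-0.9,"gripper":-1},{"delta_pos":[0,0,0],"twist":-0.87,"gripper":-1}]' 20
```

```text
time_s: 0.6
tool_pos: [0.2235, 0.6108, 0.3027]
ee_rot: [0.001, 0.018, 1.0, 0.001]
wrist_force: [0.1, 0.1, -0.2]
opening: 0.0939
```

```bash
cat >> h.py <<'E'
def go(target,yaw=None):
    "print what is left to target in tool units (x,y,z /0.04; twist /4deg); yaw = world angle of tool y, deg"
    from scipy.spatial.transform import Rotation as Ro
    s=ctrl.state(); w,x,y,z=s["ee_rot"]; M=Ro.from_quat([x,y,z,w]).as_matrix()
    d=np.array(target)-s["tool_pos"]; ya=np.degrees(np.arctan2(M[1,1],M[0,1]))
    print("t %.2f tcp %s yaw %.2f tz %s open %.4f F %s"%(s["time_s"],np.round(s["tool_pos"],4),ya,np.round(M[:,2],3),s["opening"],np.round(s["wrist_force"],1)))
    print("units",np.round(M.T@d/.04,3),"twist",None if yaw is None else round(-(yaw-ya)/4,3))
E
python3 -c "
from h import *
go((.608,-.107,.30),87.8)"
```

```text
t 0.60 tcp [0.2235 0.6108 0.3027] yaw 87.93 tz [ 0.001  0.002 -1.   ] open 0.0939 F [ 0.1  0.1 -0.2]
units [-10.254 -17.586   0.047] twist 0.033
```

```bash
R='x'; python3 -m crank '[{"delta_pos":[-0.57,-0.97,0],"twist":0,"gripper":-1},{"delta_pos":[-0.57,-0.97,0],"twist":0,"gripper":-1},{"delta_pos":[-0.57,-0.97,0],"twist":0,"gripper":-1},{"delta_pos":[-0.57,-0.97,0],"twist":0,"gripper":-1},{"delta_pos":[-0.57,-0.97,0],"twist":0,"gripper":-1},{"delta_pos":[-0.57,-0.97,0],"twist":0,"gripper":-1},{"delta_pos":[-0.57,-0.97,0],"twist":0,"gripper":-1},{"delta_pos":[-0.57,-0.97,0],"twist":0,"gripper":-1},{"delta_pos":[-0.57,-0.97,0],"twist":0,"gripper":-1}]' >/dev/null; python3 -m crank '[{"delta_pos":[-0.57,-0.97,0],"twist":0,"gripper":-1},{"delta_pos":[-0.57,-0.97,0],"twist":0,"gripper":-1},{"delta_pos":[-0.57,-0.97,0],"twist":0,"gripper":-1},{"delta_pos":[-0.57,-0.97,0],"twist":0,"gripper":-1},{"delta_pos":[-0.57,-0.97,0],"twist":0,"gripper":-1},{"delta_pos":[-0.57,-0.97,0],"twist":0,"gripper":-1},{"delta_pos":[-0.57,-0.97,0],"twist":0,"gripper":-1},{"delta_pos":[-0.57,-0.97,0],"twist":0,"gripper":-1},{"delta_pos":[-0.57,-0.97,0],"twist":0,"gripper":-1}]'
python3 - <<'E'
from h import *
im=ctrl.get_image("wrist"); np.savez("pics/w1.npz",**im); cv2.imwrite("pics/w1.png",im["frame"][:,:,::-1])
print(im["fx"],np.round(im["R"],3).tolist(),np.round(im["t"],3),im["cx"],im["cy"])
go((.608,-.107,.17),87.8)
E
```

```text
time_s: 2.4
tool_pos: [0.6068, -0.1051, 0.3009]
ee_rot: [-0.0, 0.019, 1.0, 0.0]
wrist_force: [0.0, -0.9, -0.0]
opening: 0.0938
325.19226210127806 [[0.038, 0.999, -0.001], [0.957, -0.036, 0.286], [0.286, -0.012, -0.958]] [ 0.082 -0.641  0.31 ] 276.7381743385161 206.24426560544975
t 2.45 tcp [ 0.6085 -0.1107  0.2999] yaw 87.50 tz [-0.001 -0.003 -1.   ] open 0.0939 F [-2.8 -3.4 -0.5]
units [0.015 0.101 3.247] twist -0.075
```

View pics/w1.png

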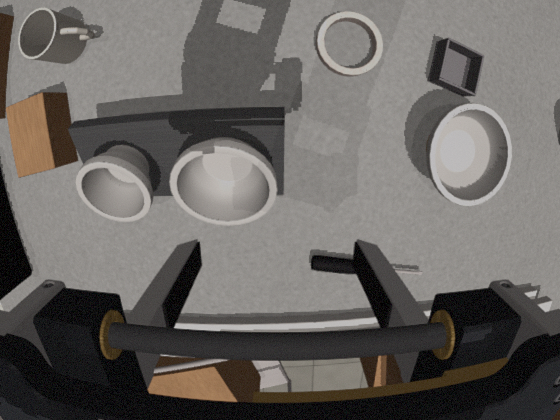

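```bash
cat >> h.py <<'E'
def wcloud(im):
    z=im["z_map"]; v,u=np.indices(z.shape); a=(u-im["cx"])/im["fx"]; b=(v-im["cy"])/im["fy"]
    th=np.hypot(a,b)+1e-9; k=np.tan(np.minimum(th,1.4))/th
    P=(np.stack([a*k*z,b*k*z,z],-1)-np.array(im["t"]))@np.array(im["R"]); P[(z==0)|(th>1.2)]=np.nan
    return P
def look(nm,covers):
    im=ctrl.get_image(nm); C=wcloud(im) if nm=="wrist" else cloud(im); P=C[~np.isnan(C).any(-1)]
    for l,(c,n,rad) in covers.items():
        try:
            r=rim(P,c,n,rad-.0045); print(nm,l,np.round(r[0],4),np.round(r[1],3),"R%.4f N%d sd%.4f"%r[2:])
        except Exception as e: print(nm,l,e)
    return im,C
E
python3 - <<'E'
from h import *
im,C=look("wrist",dict(large=((.58,.177,.0766),(0,0,1),.075),medium=((.6095,-.167,.114),(.5,0,.866),.064),small=((.6065,-.3105,.117),(.5,0,.866),.053)))
go((.608,-.107,.17),87.8)
for nm in("top","scene"): look(nm,dict(large=((.58,.177,.0766),(0,0,1),.075),medium=((.6095,-.167,.114),(.5,0,.866),.064),small=((.6065,-.3105,.117),(.5,0,.866),.053)))
E
```

```text
wrist large [0.5773 0.175  0.0768] [-0.     0.003  1.   ] R0.0698 N1662 sd0.0011
wrist medium [ 0.6074 -0.1685  0.1159] [ 0.497 -0.017  0.867] R0.0589 N2098 sd0.0010
wrist small [ 0.6047 -0.3116  0.1193] [ 0.499 -0.015  0.866] R0.0481 N1317 sd0.0011
t 2.50 tcp [ 0.6073 -0.1077  0.2998] yaw 87.49 tz [-0.002 -0.    -1.   ] open 0.0940 F [-0.6  1.3  0.4]
units [-0.024  0.018  3.244] twist -0.077
top large [0.5786 0.1763 0.0766] [0.002 0.008 1.   ] R0.0699 N264 sd0.0016
top medium [ 0.6034 -0.1585  0.1211] [0.435 0.016 0.901] R0.0507 N43 sd0.0016
top small [ 0.6059 -0.3122  0.1181] [ 0.499 -0.024  0.866] R0.0483 N205 sd0.0015
scene large [0.5808 0.1789 0.0764] [-0.001 -0.001  1.   ] R0.0701 N557 sd0.0014
scene medium [ 0.6101 -0.166   0.1137] [ 0.496 -0.017  0.868] R0.0592 N311 sd0.0015
scene small [ 0.6069 -0.3099  0.1169] [ 0.501 -0.025  0.865] R0.0483 N204 sd0.0015
```

```bash
python3 -m crank '[{"delta_pos":[-0.01,0,0.9],"twist":0,"gripper":-1},{"delta_pos":[0,0,0.9],"twist":0,"gripper":-1},{"delta_pos":[0,0,0.9],"twist":0,"gripper":-1},{"delta_pos":[0,0,0.9],"twist":0,"gripper":-1},{"delta_pos":[0,0,0.9],"twist":0,"gripper":-1},{"delta_pos":[0,0,0.62],"twist":0,"gripper":-1},{"delta_pos":[0,0,0],"twist":0,"gripper":-0.6},{"delta_pos":[0,0,0],"twist":0,"gripper":0},{"delta_pos":[0,0,0],"twist":0,"gripper":0.3}]' 15
python3 - <<'E'
from h import *
go((.6077,-.1078,.095),87.7)
im,C=look("wrist",dict(medium=((.6088,-.167,.1147),(.5,0,.866),.064)))
cv2.imwrite("pics/w2.png",im["frame"][:,:,::-1])
E
```

```text
time_s: 3.5
tool_pos: [0.6082, -0.1032, 0.0991]
ee_rot: [0.002, 0.019, 1.0, -0.001]
wrist_force: [0.7, 0.1, 0.6]
opening: 0.0733
t 3.50 tcp [ 0.6082 -0.1032  0.0991] yaw 87.83 tz [ 0.004 -0.001 -1.   ] open 0.0733 F [0.7 0.1 0.6]
units [ 0.007 -0.115  0.103] twist 0.032
wrist medium [ 0.6064 -0.1674  0.1161] [ 0.501 -0.016  0.865] R0.0584 N6212 sd0.0011
```

View pics/w2.png

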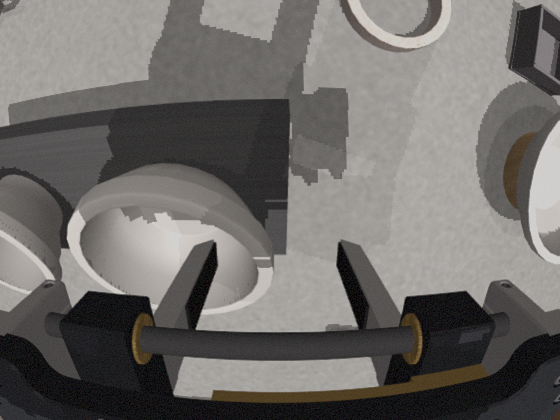

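```bash
python3 -m crank '[{"delta_pos":[0,0,0],"twist":0,"gripper":0.3},{"delta_pos":[0,0,0],"twist":0,"gripper":0.3},{"delta_pos":[0,0,0],"twist":0,"gripper":0.3},{"delta_pos":[0,0,0],"twist":0,"gripper":0.3}]' 15
python3 -c "
from h import *
go((.6077,-.1078,.095),87.7)"
```

```text
time_s: 3.95
tool_pos: [0.6069, -0.1034, 0.0968]
ee_rot: [0.0, 0.019, 1.0, -0.0]
wrist_force: [0.3, 0.2, -0.7]
opening: 0.0374
t 3.95 tcp [ 0.6069 -0.1034  0.0968] yaw 87.78 tz [ 0. -0. -1.] open 0.0374 F [ 0.3  0.2 -0.7]
units [-0.025 -0.108  0.046] twist 0.019
```

```bash
python3 -m crank '[{"delta_pos":[-0.02,-0.1,0.045],"twist":0,"gripper":0.3},{"delta_pos":[0,0,0],"twist":0,"gripper":0.3},{"delta_pos":[0,0,0],"twist":0,"gripper":0.6},{"delta_pos":[0,0,0],"twist":0,"gripper":1},{"delta_pos":[0,0,0],"twist":0,"gripper":1},{"delta_pos":[0,0,0],"twist":0,"gripper":1},{"delta_pos":[0,0,0],"twist":0,"gripper":1}]' 15
python3 -c "
from h import *
go((.6077,-.1078,.095),87.7)
look('scene',dict(medium=((.6088,-.167,.1147),(.5,0,.866),.064)))"
```

```text
time_s: 4.65
tool_pos: [0.6076, -0.1083, 0.0952]
ee_rot: [0.0, 0.019, 1.0, -0.001]
wrist_force: [-0.3, -4.7, -0.0]
opening: 0.0113
t 4.65 tcp [ 0.6076 -0.1083  0.0952] yaw 87.80 tz [ 0.    -0.002 -1.   ] open 0.0113 F [-0.3 -4.7 -0. ]
units [-0.002  0.013  0.006] twist 0.024
scene medium [ 0.611  -0.1623  0.1137] [0.505 0.005 0.863] R0.0588 N211 sd0.0015
```

```bash
python3 -m crank '[{"delta_pos":[0,0,0],"twist":0,"gripper":1},{"delta_pos":[0,0,0],"twist":0,"gripper":1},{"delta_pos":[0,0,0],"twist":0,"gripper":1}]' 15
python3 -c "
from h import *
go((.6077,-.1078,.095),87.7)"
python3 -m crank '[{"delta_pos":[-0.05,0,-0.087],"twist":0,"gripper":1},{"delta_pos":[-0.05,0,-0.087],"twist":0,"gripper":1},{"delta_pos":[-0.05,0,-0.087],"twist":0,"gripper":1},{"delta_pos":[0,0,0],"twist":0,"gripper":1},{"delta_pos":[0,0,0],"twist":0,"gripper":1},{"delta_pos":[0,0,0],"twist":0,"gripper":1}]'
python3 -c "
from h import *
go((.6077,-.1078,.095),87.7)
look('scene',dict(medium=((.6148,-.167,.1251),(.5,0,.866),.064)))
look('wrist',dict(medium=((.6148,-.167,.1251),(.5,0,.866),.064)))"
```

```text
time_s: 5.0
tool_pos: [0.6075, -0.1081, 0.0951]
ee_rot: [0.0, 0.019, 1.0, -0.001]
wrist_force: [-0.8, -5.2, 1.1]
opening: 0.0116
t 5.00 tcp [ 0.6075 -0.1081  0.0951] yaw 87.79 tz [ 0.    -0.001 -1.   ] open 0.0116 F [-0.8 -5.2  1.1]
units [-0.004  0.007  0.002] twist 0.023
time_s: 5.6
tool_pos: [0.6121, -0.1084, 0.104]
ee_rot: [-0.002, 0.019, 1.0, -0.001]
wrist_force: [-1.4, -7.2, -2.8]
opening: 0.0111
t 5.60 tcp [ 0.6121 -0.1084  0.104 ] yaw 87.80 tz [-0.003 -0.001 -1.   ] open 0.0111 F [-1.4 -7.2 -2.8]
units [0.109 0.011 0.226] twist 0.025
scene medium [ 0.6152 -0.1628  0.1222] [ 0.523 -0.003  0.852] R0.0591 N226 sd0.0016
wrist medium [ 0.6118 -0.1644  0.125 ] [0.525 0.    0.851] R0.0584 N6225 sd0.0010
```

```bash
python3 -m crank '[{"delta_pos":[-0.02,-0.04,-0.03],"twist":0,"gripper":1},{"delta_pos":[0,-0.04,0],"twist":0,"gripper":1},{"delta_pos":[0,0,0],"twist":0,"gripper":1},{"delta_pos":[0,0,0],"twist":0,"gripper":1},{"delta_pos":[0,0,0],"twist":0,"gripper":1}]'
python3 -c "
from h import *
go((.6077,-.1078,.095),87.7)
look('scene',dict(medium=((.6148,-.167,.1251),(.5,0,.866),.064)))
look('wrist',dict(medium=((.6148,-.167,.1251),(.5,0,.866),.064)))"
```

```text
time_s: 6.2
tool_pos: [0.6137, -0.1107, 0.106]
ee_rot: [-0.001, 0.019, 1.0, 0.0]
wrist_force: [-2.1, -3.7, -2.3]
opening: 0.0109
t 6.20 tcp [ 0.6137 -0.1107  0.106 ] yaw 87.79 tz [-0.001  0.    -1.   ] open 0.0109 F [-2.1 -3.7 -2.3]
units [0.152 0.066 0.276] twist 0.022
scene medium [ 0.6159 -0.1658  0.122 ] [ 0.513 -0.04   0.858] R0.0587 N219 sd0.0015
wrist medium [ 0.6119 -0.167   0.1253] [ 0.521 -0.038  0.853] R0.0584 N6237 sd0.0011
```

```bash
python3 -m crank '[{"delta_pos":[0.08,0,-0.09],"twist":0,"gripper":1},{"delta_pos":[0.08,0,-0.06],"twist":0,"gripper":1},{"delta_pos":[0.08,0,-0.06],"twist":0,"gripper":1},{"delta_pos":[0.08,0,-0.05],"twist":0,"gripper":1},{"delta_pos":[0.08,0,-0.05],"twist":0,"gripper":1},{"delta_pos":[0.08,0,-0.05],"twist":0,"gripper":1},{"delta_pos":[0.08,0,-0.05],"twist":0,"gripper":1},{"delta_pos":[0,0,0],"twist":0,"gripper":1},{"delta_pos":[0,0,0],"twist":0,"gripper":1}]'
python3 -c "
from h import *
go((.5919,-.1107,.1215),87.7)
im,C=look('scene',dict(medium=((.5994,-.167,.138),(.17,0,.98),.064)))
cv2.imwrite('pics/s3.png',cv2.resize(im['frame'][100:230,160:320,::-1],None,fx=4,fy=4))
look('wrist',dict(medium=((.5994,-.167,.138),(.17,0,.98),.064)))"
```

```text
time_s: 7.2
tool_pos: [0.5919, -0.1099, 0.1233]
ee_rot: [0.0, 0.019, 1.0, 0.0]
wrist_force: [0.5, -3.2, -1.5]
opening: 0.0102
t 7.20 tcp [ 0.5919 -0.1099  0.1233] yaw 87.78 tz [ 0.001  0.    -1.   ] open 0.0102 F [ 0.5 -3.2 -1.5]
units [ 0.    -0.02   0.046] twist 0.019
scene medium [ 0.5905 -0.164   0.139 ] [ 0.12  -0.023  0.992] R0.0592 N228 sd0.0014
wrist medium [ 0.5866 -0.1664  0.1407] [ 0.122 -0.029  0.992] R0.0585 N7119 sd0.0009
```

View pics/s3.png

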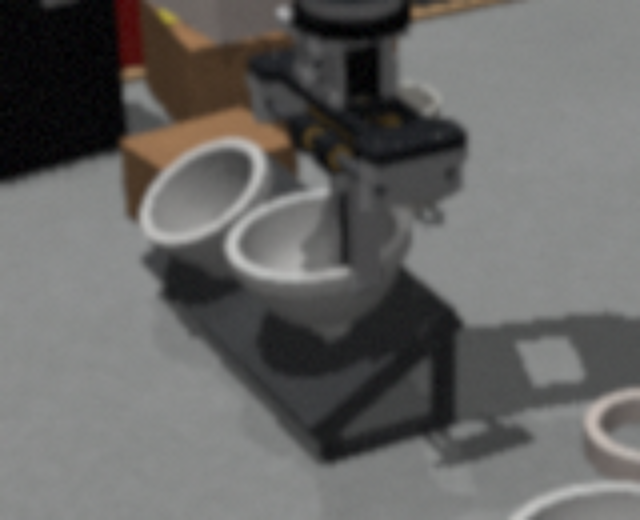

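```bash
python3 -m crank '[{"delta_pos":[0.07,0,-0.02],"twist":0,"gripper":1},{"delta_pos":[0.07,0,-0.01],"twist":0,"gripper":1},{"delta_pos":[0.07,0,0],"twist":0,"gripper":1},{"delta_pos":[0,0,0],"twist":0,"gripper":1},{"delta_pos":[0,0,0],"twist":0,"gripper":1}]'
python3 -c "
from h import *
go((.5919,-.1107,.1215),87.7)
im,C=look('scene',dict(medium=((.582,-.165,.141),(.0,0,1),.064)))
look('wrist',dict(medium=((.582,-.165,.141),(.0,0,1),.064)))"
```

```text
time_s: 7.8
tool_pos: [0.5841, -0.1093, 0.1248]
ee_rot: [0.001, 0.019, 1.0, 0.0]
wrist_force: [3.6, -0.0, 1.7]
opening: 0.0101
t 7.80 tcp [ 0.5841 -0.1093  0.1248] yaw 87.78 tz [ 0.002  0.    -1.   ] open 0.0101 F [ 3.6 -0.   1.7]
units [-0.197 -0.027  0.084] twist 0.02
scene medium [ 0.5829 -0.1637  0.1407] [ 0.006 -0.025  1.   ] R0.0593 N216 sd0.0014
wrist medium [ 0.579  -0.1658  0.142 ] [ 0.008 -0.021  1.   ] R0.0585 N7021 sd0.0009
```

```bash
python3 -m crank '[{"delta_pos":[0,0,-0.4],"twist":0,"gripper":1},{"delta_pos":[0,0,-0.6],"twist":0,"gripper":1},{"delta_pos":[0,0,-0.6],"twist":0,"gripper":1},{"delta_pos":[0,0,-0.4],"twist":0,"gripper":1},{"delta_pos":[0,0,0],"twist":0,"gripper":1},{"delta_pos":[0,0,0],"twist":0,"gripper":1}]'
python3 -m crank '[{"delta_pos":[0,0.3,0],"twist":0,"gripper":1},{"delta_pos":[0,0.6,0],"twist":0,"gripper":1},{"delta_pos":[0,0.8,0],"twist":0,"gripper":1},{"delta_pos":[0,0.8,0],"twist":0,"gripper":1},{"delta_pos":[0,0.8,0],"twist":0,"gripper":1},{"delta_pos":[0,0.8,0],"twist":0,"gripper":1},{"delta_pos":[0,0.8,0],"twist":0,"gripper":1},{"delta_pos":[0,0.8,0],"twist":0,"gripper":1},{"delta_pos":[0,0.8,0],"twist":0,"gripper":1},{"delta_pos":[0,0.8,0],"twist":0,"gripper":1}]'
python3 -m crank '[{"delta_pos":[0,0.8,0],"twist":0,"gripper":1},{"delta_pos":[0,0.3,0],"twist":0,"gripper":1},{"delta_pos":[0,0,0],"twist":0,"gripper":1},{"delta_pos":[0,0,0],"twist":0,"gripper":1},{"delta_pos":[0,0,0],"twist":0,"gripper":1}]'
python3 - <<'E'
from h import *
go((.582,.232,.18),87.7)
t=ctrl.state()["tool_pos"]; c=np.array(t)+(-.003,-.0555,.0166)
D=dict(medium=(c,(0,0,1),.064),large=((.579,.177,.0766),(0,0,1),.075))
for n in("scene","top","wrist"): look(n,D)
E
```

```text
time_s: 8.5
tool_pos: [0.5827, -0.1094, 0.2034]
ee_rot: [-0.001, 0.019, 1.0, 0.0]
wrist_force: [-0.7, -0.1, -1.6]
opening: 0.0098
time_s: 9.5
tool_pos: [0.5932, 0.1842, 0.2023]
ee_rot: [-0.002, 0.019, 1.0, -0.0]
wrist_force: [0.9, -0.2, -0.7]
opening: 0.0097
time_s: 10.0
tool_pos: [0.5963, 0.2249, 0.2037]
ee_rot: [-0.0, 0.02, 1.0, -0.0]
wrist_force: [-0.7, -0.1, -1.9]
opening: 0.0099
t 10.00 tcp [0.5963 0.2249 0.2037] yaw 87.70 tz [-0.001 -0.    -1.   ] open 0.0099 F [-0.7 -0.1 -1.9]
units [0.364 0.163 0.593] twist 0.001
scene medium [0.5941 0.1697 0.214 ] [-0.069 -0.112  0.991] R0.0592 N338 sd0.0014
scene large [0.5805 0.1788 0.0764] [0.002 0.002 1.   ] R0.0703 N542 sd0.0014
top medium [0.592  0.1667 0.2144] [-0.067 -0.115  0.991] R0.0593 N222 sd0.0015
top large [0.578  0.1755 0.0765] [-0.01   0.004  1.   ] R0.0691 N123 sd0.0016
wrist medium [0.5902 0.1679 0.2152] [-0.069 -0.111  0.991] R0.0586 N6670 sd0.0009
wrist large [0.577  0.177  0.0774] [-0.  0.  1.] R0.0694 N2256 sd0.0009
```

```bash
python3 -m crank '[{"delta_pos":[0.17,0.1,0],"twist":0,"gripper":1},{"delta_pos":[0.17,0.1,0],"twist":0,"gripper":1},{"delta_pos":[0,0,0.3],"twist":0,"gripper":1},{"delta_pos":[0,0,0.3],"twist":0,"gripper":1},{"delta_pos":[0,0,0],"twist":0,"gripper":1},{"delta_pos":[0,0,0],"twist":0,"gripper":1}]' 40
python3 - <<'E'
from h import *
go((.582,.232,.18),87.7)
t=ctrl.state()["tool_pos"]; c=np.array(t)+(-.003,-.0555,.0166)
D=dict(medium=(c,(0,0,1),.064),large=((.579,.177,.0766),(0,0,1),.075))
for n in("scene","top","wrist"): look(n,D)
E
```

```text
time_s: 10.75
tool_pos: [0.5826, 0.2345, 0.179]
ee_rot: [-0.001, 0.019, 1.0, -0.0]
wrist_force: [0.8, 0.6, -1.1]
opening: 0.0095
t 10.75 tcp [0.5826 0.2345 0.179 ] yaw 87.78 tz [-0.002 -0.    -1.   ] open 0.0095 F [ 0.8  0.6 -1.1]
units [ 0.014 -0.062 -0.025] twist 0.02
scene medium [0.5806 0.179  0.1898] [-0.066 -0.108  0.992] R0.0591 N326 sd0.0013
scene large [0.5807 0.1789 0.0764] [0.    0.001 1.   ] R0.0701 N476 sd0.0014
top medium [0.5787 0.1764 0.1902] [-0.072 -0.099  0.993] R0.0589 N206 sd0.0016
top large [0.5787 0.1768 0.077 ] [ 0.007 -0.003  1.   ] R0.0706 N152 sd0.0016
wrist medium [0.5772 0.1776 0.1915] [-0.069 -0.107  0.992] R0.0586 N6687 sd0.0009
wrist large [0.5766 0.1774 0.0774] [-0.001  0.002  1.   ] R0.0691 N2145 sd0.0008
```

```bash
python3 -m crank '[{"delta_pos":[0,0,0.4],"twist":0,"gripper":1},{"delta_pos":[0,0,0.5],"twist":0,"gripper":1},{"delta_pos":[0,0,0.5],"twist":0,"gripper":1},{"delta_pos":[0,0,0.4],"twist":0,"gripper":1},{"delta_pos":[0,0,0.2],"twist":0,"gripper":1},{"delta_pos":[0,0,0],"twist":0,"gripper":1},{"delta_pos":[0,0,0],"twist":0,"gripper":1}]' 20
python3 -m crank '[{"delta_pos":[0,0,0.05],"twist":0,"gripper":1},{"delta_pos":[0,0,0.05],"twist":0,"gripper":1},{"delta_pos":[0,0,0.05],"twist":0,"gripper":1},{"delta_pos":[0,0,0],"twist":0,"gripper":1},{"delta_pos":[0,0,0],"twist":0,"gripper":1}]'
python3 - <<'E'
from h import *
go((.582,.234,.0846),87.7)
t=ctrl.state()["tool_pos"]; c=np.array(t)+(-.003,-.0555,.0166)
D=dict(medium=(c,(0,0,1),.064),large=((.579,.177,.0766),(0,0,1),.075))
for n in("scene","top","wrist"): look(n,D)
E
```

```text
time_s: 11.6
tool_pos: [0.5836, 0.2347, 0.1007]
ee_rot: [0.0, 0.019, 1.0, 0.0]
wrist_force: [0.5, 0.2, -1.5]
opening: 0.0102
time_s: 12.1
tool_pos: [0.5831, 0.2346, 0.0941]
ee_rot: [0.0, 0.019, 1.0, -0.0]
wrist_force: [0.0, 0.1, -1.1]
opening: 0.0098
t 12.10 tcp [0.5831 0.2346 0.0941] yaw 87.78 tz [ 0. -0. -1.] open 0.0098 F [ 0.   0.1 -1.1]
units [ 0.027 -0.016  0.238] twist 0.021
scene medium [0.5811 0.179  0.1047] [-0.066 -0.109  0.992] R0.0591 N322 sd0.0014
scene large [0.5775 0.1838 0.1046] [-0.07  -0.104  0.992] R0.0637 N235 sd0.0015
top medium [0.5788 0.1759 0.1044] [-0.073 -0.111  0.991] R0.0586 N186 sd0.0015
top large [0.5787 0.1766 0.1048] [-0.073 -0.12   0.99 ] R0.0611 N101 sd0.0014
wrist medium [0.577  0.1776 0.1053] [-0.069 -0.11   0.992] R0.0586 N6672 sd0.0009
wrist large [0.578  0.1781 0.1056] [-0.073 -0.105  0.992] R0.0614 N3644 sd0.0008
```

```bash
python3 -m crank '[{"delta_pos":[0,0,0.05],"twist":0,"gripper":1},{"delta_pos":[0,0,0.05],"twist":0,"gripper":1},{"delta_pos":[0,0,0.05],"twist":0,"gripper":1},{"delta_pos":[0,0,0],"twist":0,"gripper":1}]' 15
python3 -m crank '[{"delta_pos":[0,0,0.05],"twist":0,"gripper":1},{"delta_pos":[0,0,0.04],"twist":0,"gripper":1},{"delta_pos":[0,0,0],"twist":0,"gripper":1},{"delta_pos":[0,0,0],"twist":0,"gripper":1}]' 15
python3 - <<'E'
from h import *
go((.582,.234,.0846),87.7)
t=ctrl.state()["tool_pos"]; c=np.array(t)+(-.003,-.0555,.0166)
D=dict(medium=(c,(0,0,1),.064))
for n in("scene","top","wrist"): look(n,D)
E
```

```text
time_s: 12.65
tool_pos: [0.5847, 0.2358, 0.09]
ee_rot: [0.002, 0.019, 1.0, 0.001]
wrist_force: [0.1, 3.9, 5.5]
opening: 0.0104
time_s: 13.05
tool_pos: [0.5852, 0.236, 0.087]
ee_rot: [0.003, 0.019, 1.0, 0.001]
wrist_force: [0.6, 4.3, 5.7]
opening: 0.0106
t 13.05 tcp [0.5852 0.236  0.087 ] yaw 87.79 tz [ 0.005  0.003 -1.   ] open 0.0106 F [0.6 4.3 5.7]
units [ 0.078 -0.053  0.059] twist 0.021
scene medium [0.5825 0.1808 0.1028] [-0.053 -0.025  0.998] R0.0590 N352 sd0.0014
top medium [0.5802 0.1784 0.1031] [-0.051 -0.032  0.998] R0.0591 N160 sd0.0016
wrist medium [0.5784 0.1795 0.1037] [-0.047 -0.022  0.999] R0.0585 N7015 sd0.0009
```

```bash
python3 -m crank '[{"delta_pos":[0,0,0.03],"twist":0,"gripper":1},{"delta_pos":[0,0,0.02],"twist":0,"gripper":1},{"delta_pos":[0,0,0],"twist":0,"gripper":1}]' 8
python3 -m crank '[{"delta_pos":[0,0,0],"twist":0,"gripper":0.75},{"delta_pos":[0,0,0],"twist":0,"gripper":0.6},{"delta_pos":[0,0,0],"twist":0,"gripper":0.5},{"delta_pos":[0,0,0],"twist":0,"gripper":0.4},{"delta_pos":[0,0,0],"twist":0,"gripper":0.3}]' 8
python3 - <<'E'
from h import *
go((.582,.234,.0846),87.7)
c=(.5795,.179,.1026)
D=dict(medium=(c,(0,0,1),.064))
for n in("scene","top","wrist"): im,_=look(n,D)
cv2.imwrite("pics/w4.png",im["frame"][:,:,::-1])
E
```

```text
time_s: 13.5
tool_pos: [0.5853, 0.2359, 0.0849]
ee_rot: [0.003, 0.019, 1.0, 0.001]
wrist_force: [1.9, 4.2, 7.6]
opening: 0.0107
time_s: 14.0
tool_pos: [0.5828, 0.2344, 0.082]
ee_rot: [-0.0, 0.019, 1.0, -0.0]
wrist_force: [0.2, -0.2, 0.5]
opening: 0.0319
t 14.00 tcp [0.5828 0.2344 0.082 ] yaw 87.78 tz [-0.001 -0.    -1.   ] open 0.0319 F [ 0.2 -0.2  0.5]
units [ 0.019 -0.01  -0.064] twist 0.019
scene medium [0.5856 0.1805 0.1022] [-0.004  0.004  1.   ] R0.0590 N309 sd0.0014
top medium [0.5832 0.1774 0.1028] [-0.003 -0.006  1.   ] R0.0591 N168 sd0.0016
wrist medium [0.5812 0.179  0.1032] [ 0.003 -0.     1.   ] R0.0584 N7150 sd0.0009
```

View pics/w4.png

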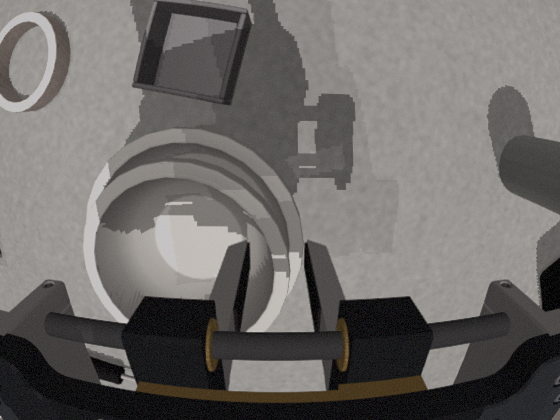

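```bash
python3 -m crank '[{"delta_pos":[0,0,-0.4],"twist":0,"gripper":0.3},{"delta_pos":[0,0,-0.8],"twist":0,"gripper":0},{"delta_pos":[0,0,-0.9],"twist":0,"gripper":-1},{"delta_pos":[0,0,-0.9],"twist":0,"gripper":-1},{"delta_pos":[0,0,-0.9],"twist":0,"gripper":-1},{"delta_pos":[0,0,-0.9],"twist":0,"gripper":-1},{"delta_pos":[0,0,-0.5],"twist":0,"gripper":-1}]'
python3 -m crank '[{"delta_pos":[-0.06,-0.93,0],"twist":0,"gripper":-1},{"delta_pos":[-0.06,-0.93,0],"twist":0,"gripper":-1},{"delta_pos":[-0.06,-0.93,0],"twist":0,"gripper":-1},{"delta_pos":[-0.06,-0.93,0],"twist":0,"gripper":-1},{"delta_pos":[-0.06,-0.93,0],"twist":0,"gripper":-1},{"delta_pos":[-0.06,-0.93,0],"twist":0,"gripper":-1},{"delta_pos":[-0.06,-0.93,0],"twist":0,"gripper":-1},{"delta_pos":[-0.06,-0.93,0],"twist":0,"gripper":-1}]' >/dev/null
python3 -m crank '[{"delta_pos":[-0.06,-0.93,0],"twist":0,"gripper":-1},{"delta_pos":[-0.06,-0.93,0],"twist":0,"gripper":-1},{"delta_pos":[-0.06,-0.93,0],"twist":0,"gripper":-1},{"delta_pos":[-0.06,-0.93,0],"twist":0,"gripper":-1},{"delta_pos":[-0.06,-0.93,0],"twist":0,"gripper":-1},{"delta_pos":[-0.06,-0.93,0],"twist":0,"gripper":-1},{"delta_pos":[-0.06,-0.93,0],"twist":0,"gripper":-1},{"delta_pos":[-0.06,-0.93,0],"twist":0,"gripper":-1},{"delta_pos":[0,0,0],"twist":0,"gripper":-1},{"delta_pos":[0,0,0],"twist":0,"gripper":-1}]'
python3 - <<'E'
from h import *
go((.6004,-.3632,.096),87.7)
D=dict(medium=((.5834,.178,.1026),(0,0,1),.064),small=((.6058,-.3112,.118),(.5,0,.866),.053))
for n in("scene","top","wrist"): look(n,D)
E
```

```text
time_s: 14.85
tool_pos: [0.5842, 0.2349, 0.3002]
ee_rot: [0.003, 0.019, 1.0, 0.001]
wrist_force: [0.2, -0.6, 0.3]
opening: 0.0776
time_s: 16.65
tool_pos: [0.5982, -0.3619, 0.2952]
ee_rot: [0.0, 0.02, 1.0, 0.0]
wrist_force: [-0.1, 0.0, 0.6]
opening: 0.0942
t 16.65 tcp [ 0.5982 -0.3619  0.2952] yaw 87.72 tz [ 0.  0. -1.] open 0.0942 F [-0.1  0.   0.6]
units [-0.053 -0.03   4.981] twist 0.005
scene medium [0.5855 0.1805 0.1023] [-0.001 -0.     1.   ] R0.0592 N459 sd0.0014
scene small [ 0.607  -0.3097  0.1171] [ 0.495 -0.021  0.868] R0.0484 N210 sd0.0014
top medium [0.5832 0.1779 0.1025] [0.002 0.004 1.   ] R0.0591 N242 sd0.0016
top small [ 0.606  -0.3117  0.118 ] [ 0.506 -0.012  0.862] R0.0483 N177 sd0.0014
wrist medium [0.5826 0.1423 0.0374] [-0.109  0.745  0.658] R0.0567 N181 sd0.0017
wrist small [ 0.6045 -0.3131  0.1192] [ 0.496 -0.013  0.868] R0.0483 N1758 sd0.0010
```

```bash
python3 -m crank '[{"delta_pos":[-0.05,-0.03,0.9],"twist":0,"gripper":-1},{"delta_pos":[0,0,0.9],"twist":0,"gripper":-1},{"delta_pos":[0,0,0.9],"twist":0,"gripper":-1},{"delta_pos":[0,0,0.9],"twist":0,"gripper":-1},{"delta_pos":[0,0,0.9],"twist":0,"gripper":-0.6},{"delta_pos":[0,0,0.45],"twist":0,"gripper":0},{"delta_pos":[0,0,0],"twist":0,"gripper":0.3},{"delta_pos":[0,0,0],"twist":0,"gripper":0.3},{"delta_pos":[0,0,0],"twist":0,"gripper":0.3},{"delta_pos":[0,0,0],"twist":0,"gripper":0.3}]' 15
python3 - <<'E'
from h import *
go((.6004,-.3632,.096),87.7)
im,_=look("wrist",dict(small=((.6058,-.3112,.118),(.5,0,.866),.053)))
cv2.imwrite("pics/w5.png",im["frame"][:,:,::-1])
E
```

```text
time_s: 17.8
tool_pos: [0.6015, -0.3638, 0.0991]
ee_rot: [0.002, 0.019, 1.0, -0.001]
wrist_force: [-0.5, 0.1, 0.1]
opening: 0.0496
t 17.80 tcp [ 0.6015 -0.3638  0.0991] yaw 87.79 tz [ 0.003 -0.003 -1.   ] open 0.0496 F [-0.5  0.1  0.1]
units [0.029 0.013 0.076] twist 0.022
wrist small [ 0.6033 -0.3134  0.1195] [ 0.499 -0.016  0.866] R0.0476 N5238 sd0.0011
```

View pics/w5.png

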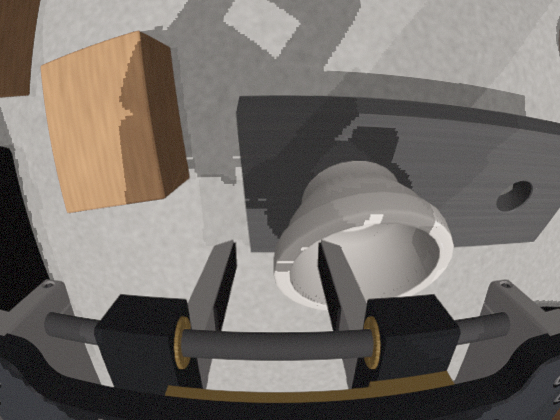

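```bash
python3 -m crank '[{"delta_pos":[0,0,0.06],"twist":0,"gripper":0.3},{"delta_pos":[0,0,0],"twist":0,"gripper":0.6},{"delta_pos":[0,0,0],"twist":0,"gripper":1},{"delta_pos":[0,0,0],"twist":0,"gripper":1},{"delta_pos":[0,0,0],"twist":0,"gripper":1},{"delta_pos":[0,0,0],"twist":0,"gripper":1},{"delta_pos":[0,0,0],"twist":0,"gripper":1},{"delta_pos":[0,0,0],"twist":0,"gripper":1}]' 15
python3 - <<'E'
from h import *
go((.6004,-.3632,.096),87.7)
D=dict(small=((.6058,-.3112,.118),(.5,0,.866),.053))
for n in("scene","wrist"): look(n,D)
E
```

```text
time_s: 18.65
tool_pos: [0.6005, -0.3623, 0.0942]
ee_rot: [0.0, 0.019, 1.0, 0.0]
wrist_force: [-0.3, 3.9, 3.8]
opening: 0.0113
t 18.65 tcp [ 0.6005 -0.3623  0.0942] yaw 87.79 tz [ 0.     0.001 -1.   ] open 0.0113 F [-0.3  3.9  3.8]
units [ 0.003 -0.022 -0.044] twist 0.022
scene small [ 0.6091 -0.3129  0.1173] [ 0.525 -0.044  0.85 ] R0.0483 N187 sd0.0015
wrist small [ 0.6051 -0.3168  0.1201] [ 0.518 -0.051  0.854] R0.0476 N5190 sd0.0011
```

```bash
python3 -m crank '[{"delta_pos":[0,0.04,0],"twist":0,"gripper":1},{"delta_pos":[0,0.04,0],"twist":0,"gripper":1},{"delta_pos":[-0.06,0,-0.1],"twist":0,"gripper":1},{"delta_pos":[-0.06,0,-0.1],"twist":0,"gripper":1},{"delta_pos":[-0.06,0,-0.1],"twist":0,"gripper":1},{"delta_pos":[0,0,0],"twist":0,"gripper":1},{"delta_pos":[0,0,0],"twist":0,"gripper":1}]' 20
python3 - <<'E'
from h import *
go((.6066,-.3593,.106),87.7)
D=dict(small=((.612,-.3112,.128),(.5,0,.866),.053))
for n in("scene","wrist"): look(n,D)
E
```

```text
time_s: 19.45
tool_pos: [0.6078, -0.3602, 0.1063]
ee_rot: [0.0, 0.019, 1.0, -0.0]
wrist_force: [-0.2, 0.6, 1.6]
opening: 0.0104
t 19.45 tcp [ 0.6078 -0.3602  0.1063] yaw 87.78 tz [ 0.    -0.001 -1.   ] open 0.0104 F [-0.2  0.6  1.6]
units [0.031 0.022 0.008] twist 0.021
scene small [ 0.6187 -0.304   0.1313] [0.531 0.194 0.825] R0.0446 N98 sd0.0016
wrist small [ 0.6112 -0.3139  0.1299] [0.522 0.002 0.853] R0.0477 N5103 sd0.0011
```

```bash
python3 -m crank '[{"delta_pos":[0.08,0,-0.07],"twist":0,"gripper":1},{"delta_pos":[0.08,0,-0.065],"twist":0,"gripper":1},{"delta_pos":[0.08,0,-0.06],"twist":0,"gripper":1},{"delta_pos":[0.08,0,-0.055],"twist":0,"gripper":1},{"delta_pos":[0.08,0,-0.05],"twist":0,"gripper":1},{"delta_pos":[0.08,0,-0.045],"twist":0,"gripper":1},{"delta_pos":[0.08,0,-0.04],"twist":0,"gripper":1},{"delta_pos":[0,0,0],"twist":0,"gripper":1},{"delta_pos":[0,0,0],"twist":0,"gripper":1}]' 15
python3 - <<'E'
from h import *
go((.585,-.3593,.1215),87.7)
D=dict(small=((.587,-.3112,.145),(.1,0,.99),.053))
for n in("scene","wrist","top"): look(n,D)
E
```

```text
time_s: 20.45
tool_pos: [0.585, -0.359, 0.1215]
ee_rot: [-0.0, 0.019, 1.0, 0.0]
wrist_force: [1.0, 4.8, -1.5]
opening: 0.0102
t 20.45 tcp [ 0.585  -0.359   0.1215] yaw 87.78 tz [-0.001  0.    -1.   ] open 0.0102 F [ 1.   4.8 -1.5]
units [ 0.    -0.008 -0.   ] twist 0.02
scene small [ 0.5888 -0.3079  0.1419] [0.17  0.05  0.984] R0.0481 N195 sd0.0016
wrist small [ 0.585  -0.3122  0.1437] [0.166 0.032 0.986] R0.0478 N6119 sd0.0009
top small [ 0.5876 -0.3107  0.1428] [0.161 0.031 0.987] R0.0480 N100 sd0.0015
```

```bash
python3 -m crank '[{"delta_pos":[0.06,0,-0.015],"twist":0,"gripper":1},{"delta_pos":[0.06,0,-0.015],"twist":0,"gripper":1},{"delta_pos":[0.06,0,-0.01],"twist":0,"gripper":1},{"delta_pos":[0,0,0],"twist":0,"gripper":1},{"delta_pos":[0,0,0],"twist":0,"gripper":1}]' 15
python3 - <<'E'
from h import *
go((.585,-.3593,.1215),87.7)
D=dict(small=((.578,-.3112,.144),(.0,0,1),.053))
for n in("scene","wrist","top"): look(n,D)
E
```

```text
time_s: 21.1
tool_pos: [0.5782, -0.3592, 0.1236]
ee_rot: [0.0, 0.019, 1.0, -0.0]
wrist_force: [2.1, 3.4, -0.5]
opening: 0.0107
t 21.10 tcp [ 0.5782 -0.3592  0.1236] yaw 87.78 tz [ 0.001 -0.001 -1.   ] open 0.0107 F [ 2.1  3.4 -0.5]
units [-0.169  0.004  0.053] twist 0.019
scene small [ 0.5808 -0.3085  0.1437] [0.062 0.039 0.997] R0.0486 N186 sd0.0015
wrist small [ 0.5774 -0.3124  0.1457] [0.053 0.032 0.998] R0.0479 N6247 sd0.0009
top small [ 0.5802 -0.3114  0.144 ] [0.042 0.032 0.999] R0.0487 N101 sd0.0017
```

```bash
python3 -m crank '[{"delta_pos":[0,0,0],"twist":0,"gripper":1},{"delta_pos":[0,0,0],"twist":0,"gripper":1},{"delta_pos":[0,0,-0.15],"twist":0,"gripper":1},{"delta_pos":[0,0,-0.3],"twist":0,"gripper":1},{"delta_pos":[0,0,-0.6],"twist":0,"gripper":1},{"delta_pos":[0,0,-0.7],"twist":0,"gripper":1},{"delta_pos":[0,0,-0.5],"twist":0,"gripper":1},{"delta_pos":[0,0.2,-0.25],"twist":0,"gripper":1},{"delta_pos":[0.02,0.5,0],"twist":0,"gripper":1},{"delta_pos":[0.03,0.8,0],"twist":0,"gripper":1}]' 40
python3 -m crank '[{"delta_pos":[0.03,0.9,0],"twist":0,"gripper":1},{"delta_pos":[0.03,0.9,0],"twist":0,"gripper":1},{"delta_pos":[0.03,0.9,0],"twist":0,"gripper":1},{"delta_pos":[0.03,0.9,0],"twist":0,"gripper":1},{"delta_pos":[0.03,0.9,0],"twist":0,"gripper":1},{"delta_pos":[0.03,0.9,0],"twist":0,"gripper":1},{"delta_pos":[0.03,0.9,0],"twist":0,"gripper":1},{"delta_pos":[0.03,0.9,0],"twist":0,"gripper":1},{"delta_pos":[0.03,0.9,0],"twist":0,"gripper":1},{"delta_pos":[0.03,0.9,0],"twist":0,"gripper":1}]'
python3 -m crank '[{"delta_pos":[0.02,0.9,0],"twist":0,"gripper":1},{"delta_pos":[0.02,0.5,0],"twist":0,"gripper":1},{"delta_pos":[0,0.2,0],"twist":0,"gripper":1},{"delta_pos":[0,0,0],"twist":0,"gripper":1},{"delta_pos":[0,0,0],"twist":0,"gripper":1},{"delta_pos":[0,0,0],"twist":0,"gripper":1}]'
python3 - <<'E'
from h import *
go((.582,.129,.20),87.7)
t=ctrl.state()["tool_pos"]; c=np.array(t)+(.0015,.0485,.0207)
D=dict(small=(c,(0,0,1),.053),medium=((.5834,.178,.1026),(0,0,1),.064))
for n in("scene","top","wrist"): look(n,D)
E
```

```text
time_s: 22.25
tool_pos: [0.5776, -0.2983, 0.222]
ee_rot: [-0.001, 0.02, 1.0, -0.0]
wrist_force: [0.5, 0.5, -0.1]
opening: 0.0095
time_s: 23.25
tool_pos: [0.5785, 0.0637, 0.2213]
ee_rot: [-0.001, 0.019, 1.0, -0.0]
wrist_force: [0.3, 0.1, -0.9]
opening: 0.0097
time_s: 23.85
tool_pos: [0.5811, 0.1244, 0.2228]
ee_rot: [-0.0, 0.02, 1.0, -0.0]
wrist_force: [-0.1, -0.1, -0.2]
opening: 0.0096
t 23.85 tcp [0.5811 0.1244 0.2228] yaw 87.71 tz [-0. -0. -1.] open 0.0096 F [-0.1 -0.1 -0.2]
units [-0.017  0.116  0.57 ] twist 0.001
scene small [0.584  0.1749 0.2404] [0.042 0.096 0.995] R0.0482 N404 sd0.0013
scene medium [0.5853 0.1808 0.1024] [-0.001 -0.001  1.   ] R0.0591 N456 sd0.0014
top small [0.5745 0.1707 0.2402] [0.074 0.123 0.99 ] R0.0425 N73 sd0.0014
top medium [0.5736 0.1775 0.0966] [0.133 0.033 0.991] R0.0515 N52 sd0.0016
wrist small [0.5799 0.1718 0.2417] [0.044 0.1   0.994] R0.0479 N5992 sd0.0009
wrist medium [0.5816 0.1775 0.1034] [-0.003  0.     1.   ] R0.0588 N1776 sd0.0008
```

```bash
python3 -m crank '[{"delta_pos":[-0.1,0.2,0.2],"twist":0,"gripper":1},{"delta_pos":[0,0,0.5],"twist":0,"gripper":1},{"delta_pos":[0,0,0.6],"twist":0,"gripper":1},{"delta_pos":[0,0,0.6],"twist":0,"gripper":1},{"delta_pos":[0,0,0.5],"twist":0,"gripper":1},{"delta_pos":[0,0,0.2],"twist":0,"gripper":1},{"delta_pos":[0,0,0],"twist":0,"gripper":1},{"delta_pos":[0,0,0],"twist":0,"gripper":1},{"delta_pos":[0,0,0],"twist":0,"gripper":1}]' 30
python3 - <<'E'
from h import *
go((.585,.132,.1055),87.7)
t=ctrl.state()["tool_pos"]; c=np.array(t)+(.0015,.0485,.0183)
D=dict(small=(c,(0,0,1),.053))
for n in("scene","top","wrist"): look(n,D)
E
```

```text
time_s: 24.9
tool_pos: [0.5866, 0.1333, 0.1206]
ee_rot: [0.001, 0.019, 1.0, 0.0]
wrist_force: [-0.0, 0.4, -0.2]
opening: 0.0098
t 24.90 tcp [0.5866 0.1333 0.1206] yaw 87.78 tz [ 0.003  0.    -1.   ] open 0.0098 F [-0.   0.4 -0.2]
units [ 0.04  -0.035  0.377] twist 0.02
scene small [0.5892 0.1836 0.1383] [0.044 0.09  0.995] R0.0483 N403 sd0.0014
top small [0.577  0.1793 0.1386] [0.043 0.08  0.996] R0.0404 N55 sd0.0016
wrist small [0.5848 0.1806 0.1391] [0.041 0.1   0.994] R0.0479 N5984 sd0.0009
```

```bash
python3 -m crank '[{"delta_pos":[0,0,0.06],"twist":0,"gripper":1},{"delta_pos":[0,0,0.06],"twist":0,"gripper":1},{"delta_pos":[0,0,0.05],"twist":0,"gripper":1},{"delta_pos":[0,0,0.05],"twist":0,"gripper":1},{"delta_pos":[0,0,0.04],"twist":0,"gripper":1},{"delta_pos":[0,0,0.04],"twist":0,"gripper":1},{"delta_pos":[0,0,0.04],"twist":0,"gripper":1},{"delta_pos":[0,0,0],"twist":0,"gripper":1},{"delta_pos":[0,0,0],"twist":0,"gripper":1}]' 15
python3 - <<'E'
from h import *
go((.585,.132,.1055),87.7)
t=ctrl.state()["tool_pos"]; c=np.array(t)+(.0015,.0485,.021)
D=dict(small=(c,(0,0,1),.053))
for n in("scene","wrist"): look(n,D)
E
```

```text
time_s: 25.95
tool_pos: [0.5878, 0.132, 0.1085]
ee_rot: [0.002, 0.019, 1.0, -0.001]
wrist_force: [-1.4, -5.8, 11.9]
opening: 0.0101
t 25.95 tcp [0.5878 0.132  0.1085] yaw 87.79 tz [ 0.005 -0.002 -1.   ] open 0.0101 F [-1.4 -5.8 11.9]
units [ 0.071 -0.003  0.075] twist 0.023
scene small [0.5901 0.1818 0.1289] [0.056 0.045 0.997] R0.0482 N381 sd0.0014
wrist small [0.5861 0.179  0.1299] [0.056 0.052 0.997] R0.0478 N6235 sd0.0009
```

```bash
python3 -m crank '[{"delta_pos":[0,0,0],"twist":0,"gripper":1},{"delta_pos":[0,0,0],"twist":0,"gripper":1},{"delta_pos":[0,0,0],"twist":0,"gripper":1}]' 5
python3 -m crank '[{"delta_pos":[0,0,-0.01],"twist":0,"gripper":0.75},{"delta_pos":[0,0,-0.01],"twist":0,"gripper":0.6},{"delta_pos":[0,0,0],"twist":0,"gripper":0.5},{"delta_pos":[0,0,0],"twist":0,"gripper":0.4},{"delta_pos":[0,0,0],"twist":0,"gripper":0.3},{"delta_pos":[0,0,0],"twist":0,"gripper":0.3},{"delta_pos":[0,0,0],"twist":0,"gripper":0.3}]' 5
python3 - <<'E'
from h import *
go((.585,.132,.1055),87.7)
D=dict(small=((.586,.179,.1286),(0,0,1),.053),medium=((.5834,.178,.1026),(0,0,1),.064))
for n in("scene","top","wrist"): im,_=look(n,D)
cv2.imwrite("pics/w6.png",im["frame"][:,:,::-1])
E
```

```text
time_s: 26.35
tool_pos: [0.5867, 0.1326, 0.1068]
ee_rot: [0.001, 0.019, 1.0, -0.001]
wrist_force: [-0.9, -3.3, 5.2]
opening: 0.0105
time_s: 27.05
tool_pos: [0.5855, 0.1333, 0.1062]
ee_rot: [-0.0, 0.019, 1.0, 0.0]
wrist_force: [-0.1, 0.5, 1.0]
opening: 0.0329
t 27.05 tcp [0.5855 0.1333 0.1062] yaw 87.78 tz [-0.  0. -1.] open 0.0329 F [-0.1  0.5  1. ]
units [ 0.012 -0.033  0.018] twist 0.02
scene small [0.586  0.1796 0.1282] [-0.001 -0.001  1.   ] R0.0483 N353 sd0.0014
scene medium [0.5857 0.1738 0.1281] [ 0.009 -0.006  1.   ] R0.0530 N242 sd0.0014
top small [0.5798 0.1759 0.1291] [-0.029  0.024  0.999] R0.0445 N42 sd0.0016
top medium [0.579  0.1759 0.1358] [-0.203 -0.066  0.977] R0.0485 N9 sd0.0010
wrist small [0.5815 0.1767 0.1292] [0.001 0.002 1.   ] R0.0478 N6512 sd0.0008
wrist medium [0.5832 0.1745 0.1292] [-0.002 -0.002  1.   ] R0.0509 N3844 sd0.0009
```

View pics/w6.png

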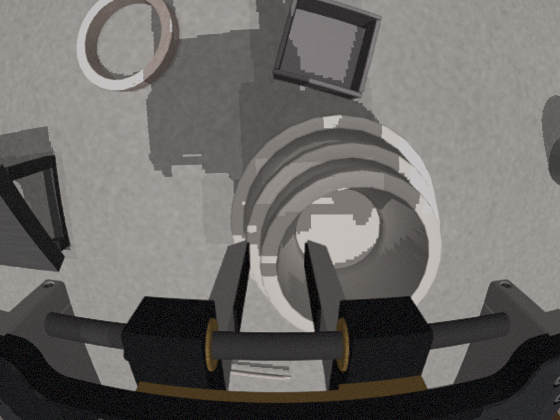

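The picture shows three concentric rims at about (335,230). The small cover is level, its rim is 26 mm above the medium's, and its axis is about 1 mm off. The fingers at (235,280) and (318,280) straddle its band without touching. I'll go straight up and do a last check.

```bash
python3 -m crank '[{"delta_pos":[0,0,-0.3],"twist":0,"gripper":0.3},{"delta_pos":[0,0,-0.6],"twist":0,"gripper":0.3},{"delta_pos":[0,0,-0.9],"twist":0,"gripper":0.3},{"delta_pos":[0,0,-0.9],"twist":0,"gripper":0.3},{"delta_pos":[0,0,-0.9],"twist":0,"gripper":0.3},{"delta_pos":[0,-0.9,-0.3],"twist":0,"gripper":0.3},{"delta_pos":[0,-0.9,0],"twist":0,"gripper":0.3},{"delta_pos":[0,-0.9,0],"twist":0,"gripper":0.3},{"delta_pos":[0,0,0],"twist":0,"gripper":0.3},{"delta_pos":[0,0,0],"twist":0,"gripper":0.3}]'
python3 - <<'E'
from h import *
D=dict(small=((.5845,.178,.1286),(0,0,1),.053),medium=((.5834,.178,.1026),(0,0,1),.064),large=((.579,.177,.0766),(0,0,1),.075))
for n in("scene","top","wrist"):
    im,C=look(n,D)
    if n!="wrist": np.savez(f"pics/{n}9.npz",**im)
    if n=="top":
        a=np.load("pics/top0.npz")["z_map"]; d=cv2.medianBlur((abs(im["z_map"]-a)>.012).astype(np.uint8),3)
        k,_,st,ce=cv2.connectedComponentsWithStats(d); print([(s[4],c.round().tolist()) for s,c in zip(st[1:],ce[1:]) if s[4]>8])
    if n=="scene": cv2.imwrite("pics/s9.png",cv2.resize(im["frame"][90:370,120:480,::-1],None,fx=2,fy=2))
go((.585,.132,.3))
E
```

```text
time_s: 28.2
tool_pos: [0.5815, 0.025, 0.2631]
ee_rot: [0.0, 0.02, 1.0, 0.0]
wrist_force: [0.1, 0.0, 0.5]
opening: 0.033
scene small [0.5857 0.1795 0.1284] [ 0.004 -0.004  1.   ] R0.0485 N379 sd0.0014
scene medium [0.5859 0.1789 0.1283] [0.012 0.006 1.   ] R0.0505 N234 sd0.0014
scene large index 2 is out of bounds for axis 0 with size 0
top small [0.5834 0.1775 0.1286] [0.002 0.006 1.   ] R0.0478 N151 sd0.0015
top medium [0.5835 0.1777 0.1288] [-0.005  0.015  1.   ] R0.0498 N87 sd0.0016
top large [0.5839 0.1779 0.1036] [-0.017  0.017  1.   ] R0.0610 N75 sd0.0016
[(np.int32(10), [485.0, 12.0]), (np.int32(11), [278.0, 30.0]), (np.int32(9), [258.0, 33.0]), (np.int32(9), [38.0, 78.0]), (np.int32(12), [34.0, 138.0]), (np.int32(10), [22.0, 160.0]), (np.int32(15668), [251.0, 307.0]), (np.int32(861), [337.0, 202.0]), (np.int32(679), [382.0, 203.0]), (np.int32(8256), [51.0, 372.0]), (np.int32(116), [318.0, 414.0])]
wrist small [0.582  0.1761 0.129 ] [0.001 0.001 1.   ] R0.0481 N2195 sd0.0010
wrist medium [0.5822 0.1762 0.129 ] [-0.002 -0.004  1.   ] R0.0502 N1216 sd0.0009
wrist large index 2 is out of bounds for axis 0 with size 0
t 28.35 tcp [0.5814 0.0264 0.2625] yaw 87.86 tz [ 0.  0. -1.] open 0.0328 F [-0.2 -0.6 -0. ]
units [ 0.008  2.642 -0.936] twist Noneh.py:17: RuntimeWarning: Mean of empty slice.
  Q=P[m]; q=Q.mean(0); n2=np.linalg.svd(Q-q,full_matrices=False)[2][2]; n=n2*np.sign(n2[2])
  ret = um.true_divide(
```

View pics/s9.png

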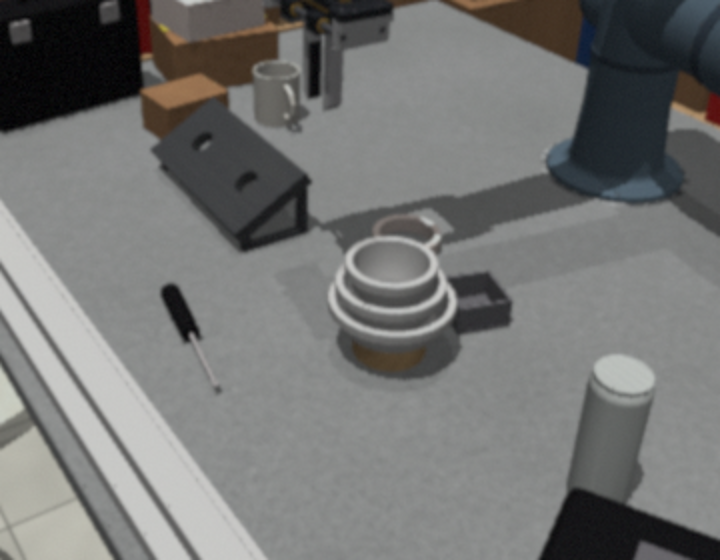

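Run:
```python
from h import *
for n in("scene","top"):
    C=cloud(dict(np.load(f"pics/{n}9.npz"))); P=C[~np.isnan(C).any(-1)]
    for l,z,rad in(("large",.0766,.075),("medium",.1026,.064)):
        r=rim(P[abs(P[:,2]-z)<.009],(.58,.177,z),(0,0,1),rad-.0045); print(n,l,np.round(r[0],4),np.round(r[1],3),r[3])
print(ctrl.job_done())
```

```text
scene large [0.5803 0.1788 0.0768] [0.007 0.009 1.   ] 359
scene medium [0.5889 0.1857 0.1028] [0.01  0.013 1.   ] 359
top large [0.5804 0.1767 0.0761] [-0.003  0.01   1.   ] 118
top medium [0.584  0.1792 0.1032] [0.006 0.    1.   ] 123
the job is handed in; nothing more can be done
None
```

The three lamp covers are nested mouth up on the stand, and I handed the job in at about 28 s of the 64 s allowed. The hand-in gives no verdict.

**What I did:** I pinched each cover at the side of its rim and drew it along its axis until only the finial's tip was left in its hole. I then swung it level against the hole's edge, carried it over, lowered it until the finial pressed on the floor below, and let go.

**Last checks:**

| Check | Result |
|---|---|
| Small over medium | about 1 mm off centre, rim 26 mm higher |
| Medium over large | about 5 mm off centre, rim 26 mm higher |
| Tilt of all three | under 1° |
| Large cover | centre within 2 mm of where it started, level, rim at 0.0765 m |
| Bystanders | the top depth map shows no change at any of them |
| Gripper | clear of everything, at z = 0.26 m |

**Checks that failed or disagreed:**
- **Cameras:** they differ from one another by 2 to 4 mm in absolute position, so I centred the covers by comparing them within a single view.
- **Sag while carried:** the covers sagged about 6 to 7° in the grip. Pressing them down and letting go levelled them.
- **Last rim fits:** with the nest complete, the upper rims partly hide the lower ones and the first fits of the two lower rims locked onto the wrong ring. When I repeated them, the scene view put the medium 7 mm off in y. The top view gave 4.4 mm off the large, and the earlier unobstructed views about 5 mm.

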